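# Spring open the bearing case

## Task

Get the blue-lidded bearing case ready for picking: press down its red release tab so that the lid springs up, then push the lid over until it is fully open and stays there by itself, and move clear. Use only the fingertips or the outside of the fingers; grip, lift or shift nothing. Leave the pale-lidded case shut, and the cases, the bearings and the other things on the bench where they are.

Things in the scene. Friction and masses are not known exactly. Their poses are not given: they have to be found in the camera images.
- blue_case: black flip-top case, with a blue lid and two bearings inside; 2.6 kg, stands loose. Origin: centre of the tub's underside, on the bench; x from front (release tab, robot side) to back (hinge), y left, z up. Tub 130 (x) x 120 (y) x 60 mm; lid 130 x 120 x 10 mm on top, underside 60.5 mm above the bench, hinged at the tub's back edge.
- blue_tab (a joint): blue-lidded case's release tab hinge, rad: 0 at rest, grows as the tab is pressed down, 0.32 at its stop; the lid is let go at about 0.15. Pressing takes 3 to 7 N; it springs back when left.
- blue_lid (a joint): blue lid hinge, rad: 0 shut and latched; unlatched, a spring lifts it to about 0.39; 1.95 is fully open against its stop. Pushed past about 1.4 it goes over by itself and stays open; let go below about 1.1 it sinks back to about 0.4. The push needs about 1 N at the front edge.
- blue_tab_pad (a point): point to press, middle of the flat top of the red tab on the blue-lidded case's front: 43 mm in front of the tub wall, 44 mm above the bench. Tab 46 x 24 mm; pivots on a pin 28 mm behind this point and 4 mm lower. The point sinks about 4 mm until the lid is let go, 9 mm to the stop. A red upright 24 mm wide with a hook over the lid catch stands 24 to 39 mm behind it, top 73.5 mm above the bench
- blue_lid_edge (a point): middle of the lower front edge of the blue lid, moves with the lid; 132 mm from the hinge line. A steel catch 24 mm wide and 6 mm thick sticks out 8 mm in front of it. The edge is level with the tub's rim when shut and about 50 mm above it when sprung up
- blue_hinge (a point): middle of the blue lid's hinge line: 67 mm behind the case's origin and 60.5 mm above the bench; the line runs along the case's y axis
- grey_case: black flip-top case, with a pale grey-white lid, empty, otherwise the same as the blue-lidded one; 2.6 kg, stands loose. Origin: centre of the tub's underside, on the bench; x from front (release tab, robot side) to back (hinge), y left, z up. Tub 130 (x) x 120 (y) x 60 mm; lid 130 x 120 x 10 mm on top, underside 60.5 mm above the bench, hinged at the tub's back edge.
- grey_tab (a joint): pale-lidded case's release tab hinge, rad: 0 at rest, grows as the tab is pressed down, 0.32 at its stop; the lid is let go at about 0.15. Pressing takes 3 to 7 N; it springs back when left.
- grey_lid (a joint): pale lid hinge, rad: 0 shut and latched; unlatched, a spring lifts it to about 0.39; 1.95 is fully open against its stop. Pushed past about 1.4 it goes over by itself and stays open; let go below about 1.1 it sinks back to about 0.4. The push needs about 1 N at the front edge.
- bearing_a: ball bearing, 47 mm across, 14 mm high, lying in the left half of the blue-lidded case; origin at the centre of its underside; not to be touched
- bearing_b: ball bearing, 47 mm across, 14 mm high, lying in the right half of the blue-lidded case; origin at the centre of its underside; not to be touched
- spanner: combination spanner, 188 x 25 x 8 mm, lying between the two cases, nearer the robot; origin at the centre of its underside; not to be touched
- screwdriver: red screwdriver, 206 mm long, 29 mm thick, lying on the left of the bench; origin at the centre of its underside; not to be touched
- bolt: hex bolt, 57 x 18 x 16 mm, lying beside the spanner; origin at the centre of its underside; not to be touched
- hex_key: black hex key, 115 x 37 x 8 mm, lying on the left of the bench; origin at the centre of its underside; not to be touched
- dish: parts dish, 123 mm across, 26 mm high, on the left; origin at the centre of its underside; not to be touched
- meter: orange multimeter, 152 x 78 x 49 mm, on the right; origin at the centre of its underside; not to be touched
Not all that is in view belongs to the job. What is shaped like the blue_case but yellow is not meant.

How it is judged:
By the outcome, as a careful person would: the job done as asked, in the order asked, and still so for the second after the job is handed in, with the robot touching nothing.
It also fails if it takes over 38 s, if anything falls off the work surface, if the arm or the gripper's body presses on something with over 40 N, if the wrist force passes 120 N, or if a joint passes its speed limit or range.

## Robot

A 6-joint arm with a two-finger parallel gripper is mounted at the origin on a cart in front of the work surface, level with it; the furniture and walls round the work are solid. World frame = base frame: x ahead of the robot, y to its left, z up, the work surface at z = 0. Lengths are in m, angles in rad, forces in N, time in s.
With the tool pointing down it reaches from about 0.25 to 0.725 m from the base axis. Payload 4 kg.
Tool frame: the origin (TCP) lies at the very end of the fingers, on their centre line; the grasp point (between the pads) lies 19 mm behind it; z points along the fingers, y is the line along which they close (so a half turn about z gives the same grasp; the last joint's range is limited). The gripper opens to 85 mm and grips with 20 to 120 N. Pads are 22 mm wide; open, the fingers measure 114 mm over their backs; the gripper's body (76 mm by 85 mm) begins 54 mm behind the grasp point. The pads swing forward as they close: fully open they stand 13 mm farther back than shut.
Start: joints at [1.157, 0.241, 0.005, 1.335, 0, 1.571], TCP at [0.201, 0.458, 0.231] pointing down, gripper open.
Joint ranges: [-2.72, 2.72], [-1.05, 1.87], [-1.09, 1.28], [-1.99, 2.15], [-1.42, 1.44], [-3.14, 3.14]. Speed limits (rad/s): [2.79, 2.79, 3.14, 3.14, 3.14, 3.14].

## Interface

Orientations are given as a unit quaternion [x, y, z, w].
In Python, from workcell import bot, vision, workorder, boxes_of gives the robot as it stands.
- The arm moves only by the tool send_rows, never from a script. Its argument "motion" is text: rows parted by semicolons, each of 5 numbers parted by spaces: the closure, from -1 (fully open) to 1 (shut), so that 0 is half open, then the shift along the tool's x, y, z in cm, then the turn about the tool's z in rad. In form: claw x y z twist; .... A call has 1 to 5 rows; each row is the pose to reach, as a shift and turn from the pose commanded when the call began, along the tool's axes at that moment; what a row does not reach only later rows make up. A row lasts 1/10 s, in which the tool goes at most 50 mm and 8.59 degrees, less where a joint would pass 70% of its speed; a pose out of reach is approached as far as the arm can. A call with a gripper value outside its range is refused whole. The fingers move at their own pace and stop on an object; the grip force is fixed at half the most. Time passes only in rows, so rows that repeat a pose let the fingers close. It gives the time, the measured TCP pose, the force, the opening and the grip force at its end, in the units of the state.
- bot.get_obs(): the state, without advancing time (a new reading comes with each control period).
- vision.camera(name): name is "side" or "top"; returns the picture (420x560x3 uint8, red, green, blue); there is no depth.
- vision.camera_model(name): a dict with "fov_y" (degrees; the focal length in pixels is half the picture's height over the tangent of half this angle, whatever the lens; pixels are square), "cx", "cy" (the principal point, pixels), "k1" (the pictures are not rectified: a ray, as slopes to the right and down, at radius r is drawn at 1 + k1 r^2 times it, then the intrinsics apply), "world_from_camera" (4x4, takes a point from camera to world coordinates). Camera axes: x right, y down, z forward; pixel columns grow to the right and rows downward; lengths in m; the calibration is good to about 2 mm. A picture is of the moment at which its call begins. camera_model takes no time and is no camera call.
- workorder.job_done(): hands the job in; it is judged then, once.
Trained networks look in the newest picture that a camera, given by its name, has taken for a name from the list of things; names that differ only in an ending like _2 or _b are one class to them, and where a whole thing is asked for, a point or a joint stands for the part that bears it (a point fixed in the world has none). Each returns a list of dicts, best first, with "conf" (0 to 1); they miss things now and then, are a little off and sometimes report something else, mostly with a low value. They report only what shows in the picture. A call takes as long as a camera call. They do not tell look-alikes from the thing itself.
- boxes_of(camera, target): "rect" ([centre column, centre row, width, height] in pixels, round what is visible of it).
The state is a dict: "clock": time; "joint_pos": joint angles; "joint_vel": joint speeds; "tau": joint torques, N m; "eef_pos": TCP position; "tool_rot": TCP orientation; "ft_force": force on the tool from outside, world axes, zero at the start; "ft_torque": the same for the moment, N m; "grip_width": finger opening in m; "grasp_force": force on a finger pad.
Only numpy, scipy, OpenCV 4.12 (cv2) and the standard library are available. Lean on these libraries where they do the work, as an engineer would, in place of code of your own. Each camera call takes 0.05 s, during which the arm holds its last target. There are 200 camera calls.

## Working session

There is one attempt and no reset: what is moved stays moved. The work goes in short steps, Python scripts to look and compute and a tool call to move; the robot and the scene stay as the last step left them, time stands still between calls to the robot, and variables do not carry over. Pictures are saved under pics/ and viewed, at most 10 in all, crops included, and the job is handed in when it is done.

Besides the shell and the picture viewer there is one more tool, called after ">>>" by a JSON object that holds its "op" and its "data", one argument or row to a line. send_rows: Moves the arm, as the interface text tells. Its arguments: {"type":"object","properties":{"motion":{"type":"string"}},"required":["motion"]}

```bash
mkdir -p pics; cat > h.py <<'E'
import numpy as np, cv2
from workcell import bot, vision, workorder, boxes_of
def K(n):
    m=vision.camera_model(n); f=210/np.tan(np.radians(m["fov_y"])/2)
    return m,np.array([[f,0,m["cx"]],[0,f,m["cy"]],[0,0,1.]]),np.array([m["k1"],0,0,0,0.]),np.array(m["world_from_camera"])
def ray(n,px):
    m,k,d,T=K(n); u=cv2.undistortPoints(np.array([[px]],float),k,d)[0,0]
    return T[:3,3],T[:3,:3]@np.array([u[0],u[1],1])
def onz(n,px,z):
    o,r=ray(n,px); return o+r*(z-o[2])/r[2]
def proj(n,P):
    m,k,d,T=K(n); W=np.linalg.inv(T); P=np.atleast_2d(P)
    return cv2.projectPoints((P@W[:3,:3].T+W[:3,3]).reshape(-1,1,3),np.zeros(3),np.zeros(3),k,d)[0][:,0]
def tri(a,pa,b,pb):
    o1,r1=ray(a,pa);o2,r2=ray(b,pb)
    s=np.linalg.lstsq(np.c_[r1,-r2],o2-o1,rcond=None)[0]
    p,q=o1+s[0]*r1,o2+s[1]*r2; return (p+q)/2,np.linalg.norm(p-q)
def snap(n,f): cv2.imwrite(f,vision.camera(n)[:,:,::-1])
E
python3 - <<'E'
from h import *
for n in("side","top"):
    snap(n,f"pics/{n}0.png"); print(n,np.round(K(n)[3],3).tolist())
    for t in("blue_case","blue_tab_pad","blue_lid_edge","grey_case"): print(t,[(np.round(b["rect"]).tolist(),round(b["conf"],2)) for b in boxes_of(n,t)[:4]])
o=bot.get_obs();print(o["clock"],o["eef_pos"],o["tool_rot"])
E
```

```text
side [[-1.0, 0.011, -0.026, 0.549], [0.028, 0.403, -0.915, 1.063], [0.0, -0.915, -0.403, 0.532], [0.0, 0.0, 0.0, 1.0]]
blue_case [([272.0, 229.0, 69.0, 42.0], 0.97), ([318.0, 185.0, 45.0, 34.0], 0.56), ([316.0, 220.0, 49.0, 4.0], 0.52), ([267.0, 316.0, 58.0, 42.0], 0.44)]
blue_tab_pad [([298.0, 223.0, 23.0, 13.0], 0.61)]
blue_lid_edge [([262.0, 218.0, 52.0, 24.0], 0.92), ([320.0, 177.0, 51.0, 16.0], 0.77)]
grey_case [([256.0, 195.0, 56.0, 34.0], 0.74), ([313.0, 213.0, 13.0, 5.0], 0.33)]
top [[-0.013, -0.988, 0.152, 0.34], [-1.0, 0.014, 0.008, 0.0], [-0.01, -0.152, -0.988, 1.355], [0.0, 0.0, 0.0, 1.0]]
blue_case [([266.0, 207.0, 34.0, 56.0], 0.67), ([366.0, 254.0, 55.0, 55.0], 0.62)]
blue_tab_pad [([346.0, 233.0, 14.0, 13.0], 0.52), ([264.0, 225.0, 7.0, 20.0], 0.43), ([262.0, 206.0, 32.0, 58.0], 0.3)]
blue_lid_edge [([262.0, 200.0, 40.0, 38.0], 0.95), ([367.0, 256.0, 48.0, 51.0], 0.95), ([218.0, 193.0, 6.0, 31.0], 0.35)]
grey_case [([334.0, 192.0, 48.0, 55.0], 0.62)]
0.5 [0.201023   0.45778702 0.2312662 ] [ 2.05403473e-01  9.78677379e-01 -4.50652120e-05 -5.51296657e-06]
```

View pics/side0.png

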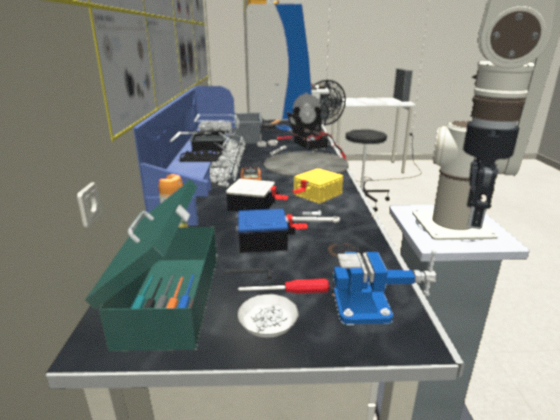

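View pics/top0.png

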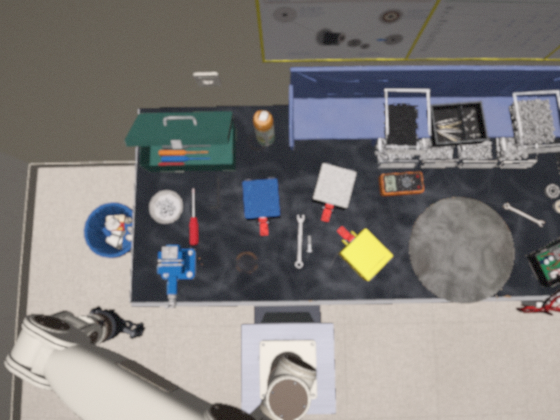

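The top view shows the blue case at about (262,199) with its red tab at (264,227). The grey case is at (335,187) and the yellow decoy at (367,254). In the side view the blue case is at (264,228), with its tab at (298,223).

```bash
cat > fit.py <<'E'
from h import *
from scipy.optimize import least_squares
I=cv2.imread("pics/top0.png"); S=cv2.imread("pics/side0.png")
def mask(I,lo,hi,box):
    h=cv2.cvtColor(I,cv2.COLOR_BGR2HSV); m=cv2.inRange(h,lo,hi); z=np.zeros_like(m); x0,y0,x1,y1=box; z[y0:y1,x0:x1]=m[y0:y1,x0:x1]; return z
mb=mask(I,(100,110,50),(125,255,255),(235,170,290,225)); mr=mask(I,(0,120,80),(8,255,255),(250,212,280,240))|mask(I,(172,120,80),(180,255,255),(250,212,280,240))
sr=mask(S,(0,120,80),(8,255,255),(285,210,315,240))|mask(S,(172,120,80),(180,255,255),(285,210,315,240))
for m in(mb,mr,sr):
    p=cv2.findNonZero(m)[:,0]; print(len(p),p.min(0),p.max(0),p.mean(0))
r=cv2.minAreaRect(cv2.findNonZero(mb)); c=cv2.boxPoints(r); print(r)
W=np.array([onz("top",q,.0705) for q in c]); print(W.round(4).tolist(),W.mean(0)); 
e=[np.linalg.norm(W[i]-W[(i+1)%4]) for i in range(4)];print(np.round(e,4))
big=cv2.resize(I[165:245,225:365],None,fx=5.5,fy=5.5,interpolation=cv2.INTER_CUBIC);cv2.imwrite("pics/cropt.png",big)
big=cv2.resize(S[165:265,215:345],None,fx=5.5,fy=5.5,interpolation=cv2.INTER_CUBIC);cv2.imwrite("pics/crops.png",big)
E
python3 fit.py
```

```text
1372 [242 178] [280 219] [260.79737609 198.15087464]
144 [258 218] [268 235] [263.47916667 226.88194444]
153 [287 214] [307 229] [296.29411765 223.62091503]
((260.7711181640625, 198.36770629882812), (39.5897331237793, 36.21117401123047), 85.03025817871094)
[[0.6423, 0.1513, 0.0705], [0.6515, 0.0266, 0.0705], [0.5139, 0.0164, 0.0705], [0.5049, 0.1391, 0.0705]] [0.57814893 0.08337318 0.0705    ]
[0.125  0.1379 0.123  0.1379]
```

View pics/cropt.png

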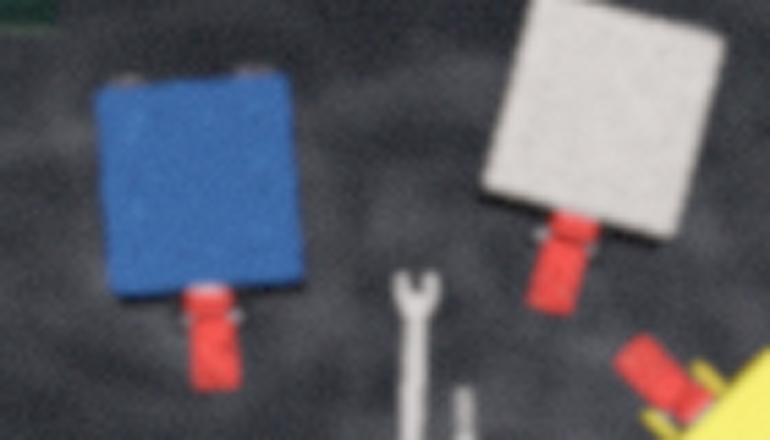

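View pics/crops.png

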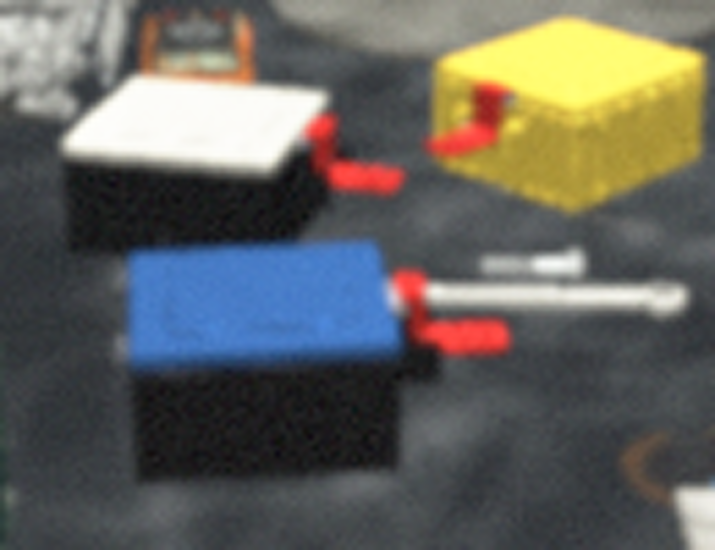

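The crops agree: the blue lid is turned slightly with yaw near 0.085. The flat of the tab is at about top (264,229.5) and side (299.7,225.5). Next I triangulate the tab and lid corners and compare them with the model.

```bash
cat > m.py <<'E'
from h import *
from scipy.optimize import least_squares
t=lambda x,y:(225+(x+.5)/5.5-.5,165+(y+.5)/5.5-.5); s=lambda x,y:(215+(x+.5)/5.5-.5,165+(y+.5)/5.5-.5)
print("tab",tri("top",t(215,358),"side",s(466,335)))
# back-left, back-right top corners, tab front end
TP={(65,60,.0705):t(97,90),(65,-60,.0705):t(289,72),(-65,-60,.0705):t(303,270),(-65,60,.0705):t(107,285),(-108,0,.044):t(215,358)}
SP={(65,60,.0705):s(128,350),(65,-60,.0705):s(130,252),(-65,-60,.0705):s(377,242),(-65,60,.0705):s(400,350),(-108,0,.044):s(466,335)}
def W(p,k): c,n=np.cos(p[2]),np.sin(p[2]); return (p[0]+c*k[0]/1e3-n*k[1]/1e3,p[1]+n*k[0]/1e3+c*k[1]/1e3,k[2])
def res(p): return np.r_[[proj("top",W(p,k))[0]-v for k,v in TP.items()],[proj("side",W(p,k))[0]-v for k,v in SP.items()]].ravel()
r=least_squares(res,[.578,.083,.085],loss="soft_l1"); p=r.x
print(p,res(p).reshape(-1,2).round(1).tolist()); print("pad",W(p,(-108,0,.044)),"hinge",W(p,(67,0,.0605)))
E
python3 m.py
```

```text
tab (array([0.47235556, 0.07557604, 0.04202107]), np.float64(0.0007095470889607636))
[0.57875659 0.08355315 0.06114589] [[-0.1, -0.1], [-0.3, 0.6], [-0.1, 1.8], [0.3, 1.7], [-0.4, 0.5], [-1.0, 0.5], [-0.8, -0.5], [-0.6, -0.3], [-0.7, -1.5], [0.4, -0.4]]
pad (np.float64(0.47095842744803174), np.float64(0.07695350616954244), 0.044) hinge (np.float64(0.6456313826379741), np.float64(0.08764737007424889), 0.0605)
```

>>> {"op": "send_rows", "data": {
  "motion": "1 -3.5 -2.2 0 0; 1 -7.2 -4.4 0 0; 1 -10.8 -6.7 0 0; 1 -14.3 -8.9 0 0; 1 -17.9 -11.1 0 0"
}}

```text
clock: 1.0
eef_pos: [0.3209, 0.2829, 0.2315]
tool_rot: [0.205, 0.979, 0.0, 0.0]
ft_force: [0.4, 0.4, -0.4]
grip_width: 0.0121
grasp_force: 0.0
```

>>> {"op": "send_rows", "data": {
  "motion": "1 -3.6 -2.2 0 0; 1 -7.2 -4.4 0 0; 1 -10.8 -6.7 0 0; 1 -14.3 -8.9 0 0; 1 -17.9 -11.1 0 0"
}}

```text
clock: 1.5
eef_pos: [0.4403, 0.109, 0.2316]
tool_rot: [0.205, 0.979, 0.0, 0.0]
ft_force: [0.2, 0.8, 1.0]
grip_width: 0.0001
grasp_force: 0.0
```

>>> {"op": "send_rows", "data": {
  "motion": "1 -2 -1.4 1 -0.1; 1 -3.6 -2.2 3 -0.22; 1 -3.6 -2.2 6 -0.35; 1 -3.6 -2.2 9 -0.48; 1 -3.6 -2.2 11 -0.48"
}}

```text
clock: 2.0
eef_pos: [0.4627, 0.0754, 0.1194]
tool_rot: [-0.034, 0.999, -0.0, -0.001]
ft_force: [-0.5, 0.7, 0.3]
grip_width: -0.0001
grasp_force: 0.0
```

```bash
python3 - <<'E'
from h import *
snap("side","pics/side1.png");snap("top","pics/top1.png")
o=bot.get_obs();print(o["clock"],o["eef_pos"],o["tool_rot"],o["ft_force"],o["grip_width"])
a=cv2.imread("pics/side1.png")[130:265,215:345];b=cv2.imread("pics/top1.png")[140:275,205:335]
cv2.imwrite("pics/c1.png",cv2.resize(np.hstack([a,b]),None,fx=3,fy=3,interpolation=cv2.INTER_CUBIC))
E
```

```text
2.1 [0.46115133 0.07540585 0.11858078] [-3.28753838e-02  9.99454165e-01 -4.23291267e-04 -3.22525577e-03] [-0.17380024  0.3977796   0.05387402] 0.0001918007004913811
```

View pics/c1.png

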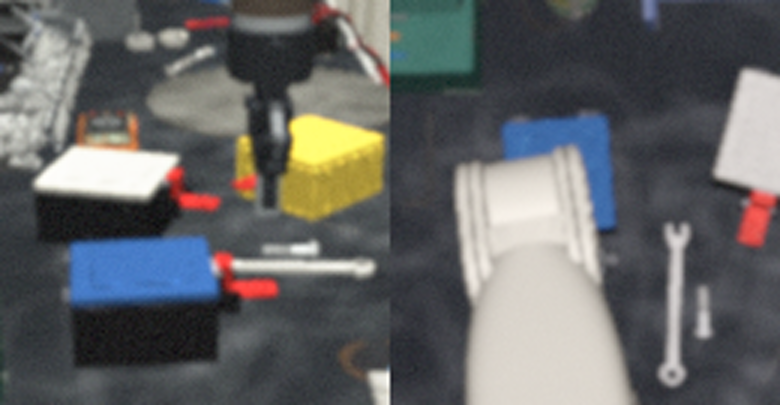

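Both fingertips are shut and sit right above the tab, with the side-view tip at about (303,200). Pressing now.

>>> {"op": "send_rows", "data": {
  "motion": "1 0 0 2.5 0; 1 0 0 5 0; 1 0 0 6.5 0; 1 0 0 7.2 0; 1 0 0 7.5 0"
}}

```text
clock: 2.6
eef_pos: [0.4642, 0.0761, 0.0467]
tool_rot: [-0.033, 0.999, 0.0, 0.0]
ft_force: [-0.3, -0.3, -0.1]
grip_width: -0.0
grasp_force: 0.0
```

>>> {"op": "send_rows", "data": {
  "motion": "1 0 0 0.2 0; 1 0 0 0.4 0; 1 0 0 0.6 0; 1 0 0 0.7 0; 1 0 0 0.7 0"
}}

```text
clock: 3.1
eef_pos: [0.4644, 0.0761, 0.0402]
tool_rot: [-0.033, 0.999, 0.0, 0.001]
ft_force: [-1.3, 0.0, 5.1]
grip_width: 0.0
grasp_force: 2.6
```

```bash
python3 - <<'E'
from h import *
snap("side","pics/side2.png")
o=bot.get_obs();print(o["clock"],o["eef_pos"],o["ft_force"])
a=cv2.imread("pics/side2.png")[130:265,215:345]
cv2.imwrite("pics/c2.png",cv2.resize(a,None,fx=4,fy=4,interpolation=cv2.INTER_CUBIC))
E
```

```text
3.15 [0.46445227 0.07615802 0.04018811] [-0.59285292  0.240191    5.12851111]
```

View pics/c2.png

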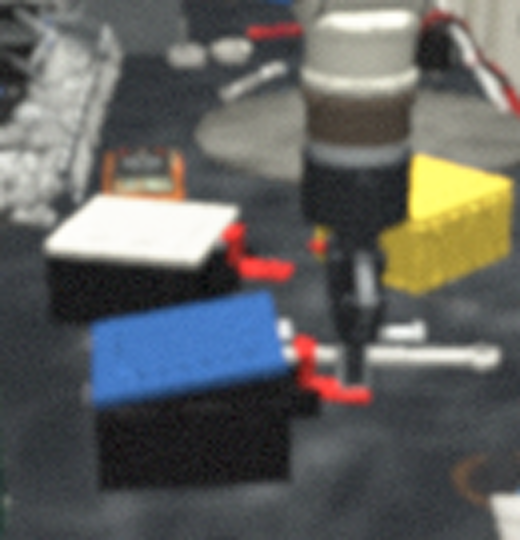

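The lid has let go and is rising: its front edge is up at about (270,345) in the crop and the tab is down. I'll press slightly further, then rise.

>>> {"op": "send_rows", "data": {
  "motion": "1 0 0 0.2 0; 1 0 0 0.3 0; 1 0 0 0.3 0; 1 0 0 0.3 0; 1 0 0 0.3 0"
}}

```text
clock: 3.65
eef_pos: [0.4646, 0.0761, 0.0374]
tool_rot: [-0.033, 0.999, 0.0, 0.001]
ft_force: [-1.3, 0.3, 7.3]
grip_width: 0.0002
grasp_force: 3.3
```

>>> {"op": "send_rows", "data": {
  "motion": "1 0 0 -1 0; 1 0 0 -2.5 0; 1 0 0 -4 0; 1 0 0 -4.3 0; 1 0 0 -4.3 0"
}}

```text
clock: 4.15
eef_pos: [0.4643, 0.076, 0.08]
tool_rot: [-0.033, 0.999, 0.0, 0.001]
ft_force: [-0.4, -0.6, -0.1]
grip_width: -0.0003
grasp_force: 0.0
```

```bash
python3 - <<'E'
from h import *
snap("side","pics/side3.png")
o=bot.get_obs();print(o["clock"],o["eef_pos"],o["ft_force"])
h=np.array([.6456,.087]);u=np.array([np.cos(.07),np.sin(.07)])
for th in(.25,.39):
    print(th,[proj("side",[*(h-.132*np.cos(th)*u+y*np.array([-u[1],u[0]])),.0605+.132*np.sin(th)]).round(1).tolist() for y in(.06,-.06)])
a=cv2.imread("pics/side3.png")[130:265,215:345]
cv2.imwrite("pics/c3.png",cv2.resize(a,None,fx=4,fy=4,interpolation=cv2.INTER_CUBIC))
E
```

```text
4.2 [0.46364158 0.07595996 0.07930126] [ 0.4560384   0.08822096 -0.57917528]
0.25 [[[285.3, 218.7]], [[280.9, 200.9]]]
0.39 [[[283.1, 212.7]], [[278.8, 195.4]]]
```

View pics/c3.png

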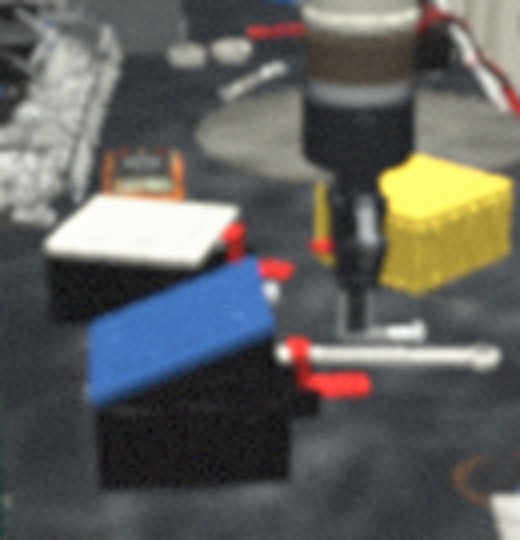

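The lid has sprung to 0.39 rad, since its near corner matches the projection at (283,212). Next I push with the finger fronts along the edge's arc.

>>> {"op": "send_rows", "data": {
  "motion": "1 -1.2 0 -0.3 0; 1 -2.4 0 -0.5 0; 1 -3.4 0 -0.6 0; 1 -4 0 -0.9 0; 1 -4.5 0 -1.8 0"
}}

```text
clock: 4.7
eef_pos: [0.5076, 0.0788, 0.0962]
tool_rot: [-0.033, 0.999, -0.0, -0.002]
ft_force: [-1.3, 0.5, -0.4]
grip_width: 0.0
grasp_force: 0.2
```

>>> {"op": "send_rows", "data": {
  "motion": "1 -0.5 0 -1 0; 1 -1.0 0 -1.8 0; 1 -1.7 0 -2.6 0; 1 -2.4 0 -3.4 0; 1 -3.1 0 -4.1 0"
}}

```text
clock: 5.2
eef_pos: [0.5395, 0.0811, 0.1397]
tool_rot: [-0.033, 0.999, 0.0, 0.0]
ft_force: [-1.3, 0.4, 1.4]
grip_width: -0.0001
grasp_force: 0.6
```

```bash
python3 - <<'E'
from h import *
snap("side","pics/side4.png")
o=bot.get_obs();print(o["clock"],o["eef_pos"],o["ft_force"])
a=cv2.imread("pics/side4.png")[130:265,215:345]
cv2.imwrite("pics/c4.png",cv2.resize(a,None,fx=4,fy=4,interpolation=cv2.INTER_CUBIC))
E
```

```text
5.25 [0.54181607 0.08127876 0.14097689] [1.89452651 0.13371647 1.28974539]
```

View pics/c4.png

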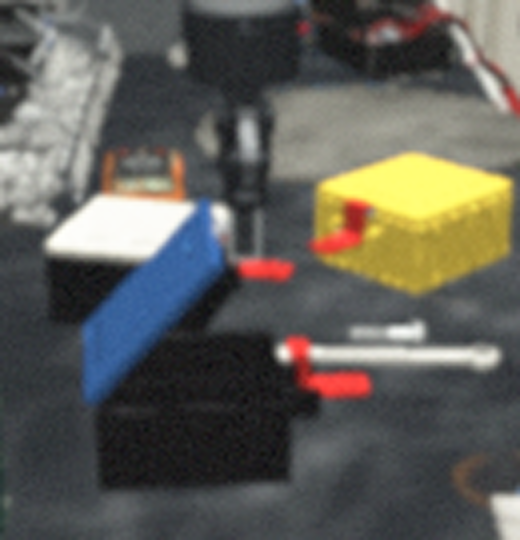

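The lid is at about 0.85 rad and in contact with the finger front near (230,225). Continuing the arc.

>>> {"op": "send_rows", "data": {
  "motion": "1 -0.9 0 -0.9 0; 1 -1.9 0 -1.7 0; 1 -2.9 0 -2.3 0; 1 -4 0 -2.8 0; 1 -5.1 0 -3.1 0"
}}

```text
clock: 5.75
eef_pos: [0.5911, 0.0844, 0.1704]
tool_rot: [-0.033, 0.999, 0.0, 0.001]
ft_force: [-1.1, -0.4, 0.4]
grip_width: 0.0001
grasp_force: 0.1
```

>>> {"op": "send_rows", "data": {
  "motion": "1 -1 0 -0.2 0; 1 -2 0 -0.3 0; 1 -3 0 -0.3 0; 1 -4 0 -0.3 0; 1 -4.3 0 -0.3 0"
}}

```text
clock: 6.25
eef_pos: [0.6342, 0.0873, 0.1725]
tool_rot: [-0.033, 0.999, 0.0, 0.0]
ft_force: [-0.6, -0.3, -1.0]
grip_width: 0.0
grasp_force: 0.0
```

```bash
python3 - <<'E'
from h import *
snap("side","pics/side5.png")
o=bot.get_obs();print(o["clock"],o["eef_pos"],o["ft_force"])
a=cv2.imread("pics/side5.png")[130:265,195:345]
cv2.imwrite("pics/c5.png",cv2.resize(a,None,fx=4,fy=4,interpolation=cv2.INTER_CUBIC))
E
```

```text
6.3 [0.63407843 0.08725195 0.17238493] [ 0.26976969 -0.25732267 -0.13389466]
```

View pics/c5.png

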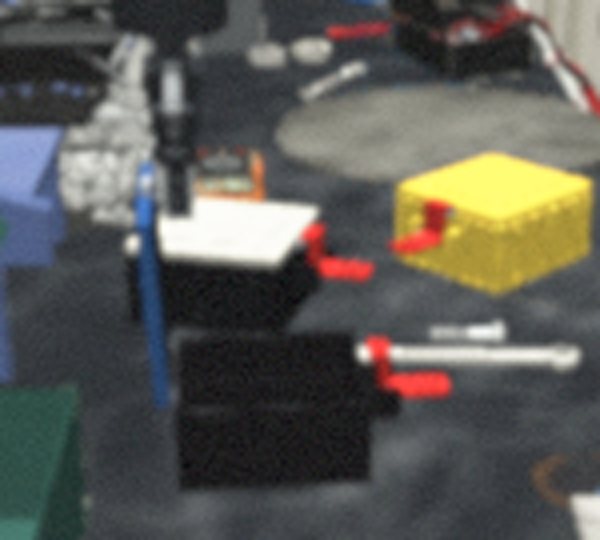

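The lid is past vertical and swinging over. It shows as a thin blue edge at (150,280) in the crop, already off the finger. Now I move clear: back, then up.

>>> {"op": "send_rows", "data": {
  "motion": "1 1 0 0 0; 1 3 0 -0.5 0; 1 6 0 -1.5 0; 1 9.5 0 -3 0; 1 13 0 -4.5 0"
}}

```text
clock: 6.8
eef_pos: [0.5017, 0.0784, 0.2175]
tool_rot: [-0.033, 0.999, -0.0, -0.0]
ft_force: [0.2, -0.6, 0.5]
grip_width: -0.0
grasp_force: 0.0
```

>>> {"op": "send_rows", "data": {
  "motion": "1 4 0 -1.5 0; 1 8 0 -3 0; 1 12 0 -4 0; 1 14 0 -4 0; 1 14 0 -4 0"
}}

```text
clock: 7.3
eef_pos: [0.3613, 0.0691, 0.2582]
tool_rot: [-0.033, 0.999, 0.0, 0.001]
ft_force: [0.4, 0.5, 0.5]
grip_width: -0.0
grasp_force: 0.0
```

>>> {"op": "send_rows", "data": {
  "motion": "1 0 0 0 0; 1 0 0 0 0; 1 0 0 0 0; 1 0 0 0 0; 1 0 0 0 0"
}}

```text
clock: 7.8
eef_pos: [0.3642, 0.0693, 0.2569]
tool_rot: [-0.033, 0.999, -0.0, -0.001]
ft_force: [0.7, -0.3, 0.1]
grip_width: 0.0
grasp_force: 0.0
```

```bash
python3 - <<'E'
from h import *
snap("side","pics/side6.png");snap("top","pics/top6.png")
o=bot.get_obs();print(o["clock"],o["eef_pos"],o["ft_force"])
a=cv2.imread("pics/side6.png")[130:265,195:345];b=cv2.imread("pics/top6.png")[120:255,225:375]
cv2.imwrite("pics/c6.png",cv2.resize(np.hstack([a,b]),None,fx=2.6,fy=2.6,interpolation=cv2.INTER_CUBIC))
h=np.array([.6456,.087]);u=np.array([np.cos(.07),np.sin(.07)])
for th in(1.7,1.95):
    print(th,[proj("side",[*(h-.132*np.cos(th)*u+y*np.array([-u[1],u[0]])),.0605+.132*np.sin(th)]).round(1).tolist() for y in(.06,-.06)])
E
```

```text
7.9 [0.36408983 0.06934122 0.25703593] [-0.13440653  0.03436349  0.09438989]
1.7 [[[227.1, 185.2]], [[228.4, 170.0]]]
1.95 [[[214.4, 188.8]], [[216.9, 173.2]]]
```

View pics/c6.png

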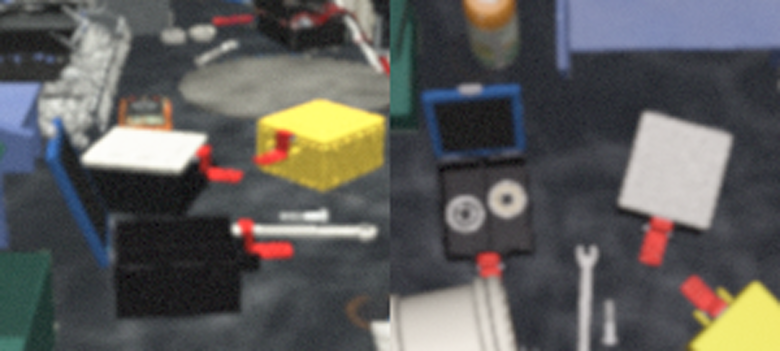

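The lid is fully open: its edge is at side (214,188), which is the projection for 1.95 rad. Both bearings lie in place, the grey case is shut and the arm is clear.

```bash
python3 -c "
from h import *
print(workorder.job_done())"
```

```text
the job is handed in; nothing more can be done
None
```

I pressed the blue case's red tab, pushed its lid fully open (about 1.95 rad, against its stop), moved the arm clear, and handed the job in at about 8 s; in the last pictures the grey case was still shut and nothing else looked moved.

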